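Seat the grinder's burr carrier

TASK

The coffee grinder has been cleaned and its upper burr carrier, the round plate with two upright wings, stands proud in the grinding chamber because the notch in its rim is not over the locating pin. With a fingertip pushing a wing, turn the carrier until its notch faces the small raised lug on the collar, which marks the pin, then press down on the round hub in its middle until it snaps fully home, level and flush with the collar. Only push and press it, never lift it out, and leave the hopper, brush, tamper and shaker where they stand.

Things in the scene. Friction and masses are not known exactly. Their poses are not given: they have to be found in the camera images.
- grinder: Compact coffee grinder, hopper off, fixed: grey round housing 128 mm across on a black base; spout and fork on its front (-x). Origin on the table on the axis of the grinding chamber, z up. A ribbed black setting ring below the collar reaches 72 mm from the axis at z = 154 to 170 mm; a small knob on a rod sticks out there to 100 mm from the axis.
- collar (a point): Centre of the chamber mouth, z = 200 mm, level with the collar top. Aluminium collar 132 mm across, bore 101.4 mm, flat chamber floor 16 mm below the mouth. Three sprung steel rollers stick 3.5 mm out of the bore wall, 9 mm below the mouth: they carry the carrier until it is pressed home, then snap into the groove round its rim (about 15 N of push at the hub).
- pin (a point): Centre of the tip of the locating pin: 8 mm steel dowel standing 6.1 mm up from the chamber floor, 47 mm from the chamber axis, fixed. The carrier hides it until the notch is over it, but a dark steel lug on the collar top (11 x 9 mm, 6 mm high, 58 mm from the axis) stands in the same direction from the axis and shows where it is.
- carrier: Upper burr carrier: loose dark metal disc 100 mm across, 16 mm thick, about 0.35 kg, smooth. Origin at the centre of its underside, z up, +x towards the one notch, wings at +y and -y. It starts level on the rollers, underside 7.7 mm above the chamber floor (top face z about 208 mm). It turns either way about the chamber axis without end, with 0.7 mm play all round, and stays where it is left.
- notch (a point): Middle of the notch at the carrier's underside, 47 mm from its axis. Open at the rim, cut right through, 11 mm wide, 10 mm deep radially: 1.5 mm clear on each side of the pin. Before pressing it is 1.5 mm above the pin's tip; off the pin the carrier cannot go down. Seated, its underside lies on the chamber floor, top face flush with the collar.
- hub (a point): Centre of the flat top of the hub, a round steel post on the carrier's axis, 26 mm across. The top is 32 mm above the carrier's underside (16 mm above its top face, 2 mm above the wings); press here. Seated, it is 16 mm above the collar top.
- wing_a (a point): A point on one wing, at +y of the carrier, 36 mm from its axis and 23 mm above its underside. Each wing is a flat fin running radially out from the hub to 49 mm from the axis, 6 mm thick, its top edge 30 mm above the underside (14 mm above the top face). Pushed square to its flat side near the outer end it turns the carrier with 1 to 4 N, more if the fingertip drags along it.
- wing_b (a point): The same point on the other wing, at -y of the carrier, same shape.
- hopper: Empty bean hopper, taken off and stood on its lid: black lid 140 mm across below, clear cone, black neck on top, 150 mm high. Origin under its centre on the table. Leave it alone.
- grounds_brush: Wooden brush 140 mm long, 19 mm thick, lying on the table beside the grinder, long axis along its y. Origin under its middle. Leave it alone.
- tamper: Tamper standing on its steel base, 57 mm across, 92 mm high, wooden handle. Origin under its centre. Leave it alone.
- cocoa_shaker: Steel shaker with mesh lid, 62 mm across, 95 mm high. Origin under its centre. Leave it alone.
There are look-alikes about, which are no part of the job. There is more than one size of the carrier; the job needs the smaller.

How it is judged (in metres and radians):
On the way:
1. the notch is brought over the pin while the carrier still stands proud (horizontal distance between notch and pin below 0.004 m and z of carrier in the frame of grinder above 0.1885 m), for 0.05 s.
At the end, for the whole second after the job is handed in: The carrier's notch is on the pin (within 4 mm in plan), its underside within 1.5 mm of the chamber floor, level within 0.03 rad, and at rest (horizontal distance between notch and pin below 0.004 m and z of carrier in the frame of grinder below 0.1855 m and angle between carrier's own z axis and vertical below 0.03 rad and linear speed of carrier below 0.01 m/s); the robot touches nothing.
It fails at once if the carrier is lifted more than 8 mm out of where it stood (z of carrier in the frame of grinder above 0.1997 m).
It fails at once if the hopper, brush, tamper or shaker is shifted or lifted by more than 15 mm (distance of any of hopper, grounds_brush, tamper, cocoa_shaker from where it was at the start of the episode above 0.015 m).
It fails at once if the hopper, tamper or shaker is tipped over (angle between any of hopper, tamper, cocoa_shaker's own z axis and vertical above 0.35 rad).
It also fails if it takes over 61 s, if anything falls off the work surface, if the arm or the gripper's body presses on something with over 40 N, if the wrist force passes 120 N, or if a joint passes its speed limit or range.

ROBOT

A 6-joint arm with a two-finger parallel gripper is mounted at the origin on a cart in front of the work surface, level with it; the furniture and walls round the work are solid. World frame = base frame: x ahead of the robot, y to its left, z up, the work surface at z = 0. Lengths are in m, angles in degrees, forces in N, time in s.
With the tool pointing down it reaches from about 0.3 to 1 m from the base axis. Payload 5.1 kg.
Tool frame: the origin (TCP) lies midway between the tips of the shut fingers; the grasp point (between the pads) lies 19 mm behind it; z points along the fingers, y is the line along which they close (so a half turn about z gives the same grasp; the last joint's range is limited). The gripper opens to 95 mm and grips with 3 to 60 N. Pads are 20 mm wide; open, the fingers measure 119 mm over their backs; the gripper's body (75 mm by 180 mm) begins 59 mm behind the grasp point.
Start: joints at [62.762, 7.093, 94.555, -0, 78.352, -4.733], TCP at [0.249, 0.6, 0.215] pointing down, gripper open.
Joint ranges: [-149.61, 149.61], [-58.7, 133.49], [1.44, 155.28], [-77.14, 257.14], [18.33, 153.61], [-166.67, 166.67]. Speed limits (degrees/s): [147.25, 147.25, 180, 180, 180, 180].

INTERFACE

Orientations are given as [roll, pitch, yaw] about the fixed x, y, z axes, in that order (R = Rz(yaw) Ry(pitch) Rx(roll)).
In Python, from workcell import * gives the robot as it stands. The module is installed in compiled form; this text tells all that it offers.
- The arm moves only by the tool move_arm, never from a script. Its argument "rows" is a list of rows, each a list of 7 numbers: the closure, from -1 (fully open) to 1 (shut), so that 0 is half open, then the shift along the tool's x, y, z in m, then the turn, a rotation vector about the tool's x, y, z in degrees. In form: [[fingers, dx, dy, dz, rx, ry, rz], ...]. A call has 1 to 5 rows; each row shifts and turns the commanded pose from where the row before left it, along the tool's axes as they then stand; what a row does not reach is not made up. A row lasts 1/12 s, in which the tool goes at most 41.7 mm and 7.16 degrees, less where a joint would pass 70% of its speed; a pose out of reach is approached as far as the arm can. A call is refused whole if a number of a shift passes 0.0417 or a number of a turn 7.16, either way. A call with a gripper value outside its range is refused whole. The fingers move at their own pace and stop on an object; "newtons" is the grip in N (left out, the last holds). Time passes only in rows, so rows that do not move let the fingers close. It gives the time, the measured TCP pose, the force, the opening and the grip force at its end, in the units of the state.
- get_state(): the state, without advancing time (a new reading comes with each control period).
- read_camera(name): name is "scene" or "top"; returns a dict with "frame" (420x560x3 uint8, red, green, blue), "fx", "fy", "cx", "cy" (pixels), "rvec" (rotation vector, rad) and "tvec" (3), from world to camera coordinates, as OpenCV has them. Camera axes: x right, y down, z forward; pixel columns grow to the right and rows downward; lengths in m; the calibration is good to about 2 mm. A picture is of the moment at which its call begins. There is no depth.
- sign_off(): hands the job in; it is judged then, once.
The state is a dict: "time": time; "qpos": joint angles; "joint_velocities": joint speeds; "joint_torque": joint torques, N m; "eef_pos": TCP position; "eef_rot": TCP orientation; "force": force on the tool from outside, world axes, zero at the start; "torque": the same for the moment, N m; "grip_width": opening from 0.0 (shut) to 1.0 (fully open); "grip_force": force on a finger pad.
Only numpy, scipy, OpenCV 4.12 (cv2) and the standard library are available. Lean on these libraries where they do the work, as an engineer would, in place of code of your own. Each camera call takes 0.05 s, during which the arm holds its last target. There are 200 camera calls.

## Working session

There is one attempt and no reset: what is moved stays moved. The work goes in short steps, Python scripts to look and compute and a tool call to move; the robot and the scene stay as the last step left them, time stands still between calls to the robot, and variables do not carry over. Pictures are saved under pics/ and viewed, at most 10 in all, crops included, and the job is handed in when it is done.

Besides the shell and the picture viewer there is one more tool, called as a command line: name --pt "numbers of a row" for each row, then --argument value for the rest. move_arm: Moves the arm, as the interface text tells. Its arguments: {"type":"object","properties":{"rows":{"type":"array"},"newtons":{"type":"number"}},"required":["rows"]}

```bash
mkdir -p pics
cat > h.py <<'E'
from workcell import *
import numpy as np, cv2
def cam(n):
    c=read_camera(n); c['K']=np.array([[c['fx'],0,c['cx']],[0,c['fy'],c['cy']],[0,0,1.]]); return c
def save(c,fn,box=None,s=1):
    f=c['frame'][:,:,::-1]
    if box: f=f[box[1]:box[3],box[0]:box[2]]
    cv2.imwrite(fn,cv2.resize(f,None,fx=s,fy=s,interpolation=cv2.INTER_CUBIC))
def ray(c,u,v,z):
    R=cv2.Rodrigues(np.array(c['rvec'],float))[0];t=np.array(c['tvec'],float).ravel()
    o=-R.T@t; d=R.T@np.linalg.inv(c['K'])@[u,v,1]
    return o+d*(z-o[2])/d[2]
def proj(c,p):
    return cv2.projectPoints(np.array(p,float).reshape(-1,3),np.array(c['rvec'],float),np.array(c['tvec'],float),c['K'],None)[0].reshape(-1,2)
E
python3 - <<'E'
from h import *
for n in('scene','top'):
    c=cam(n); save(c,f'pics/{n}0.png',s=1.4); print(n,c['fx'],c['rvec'],c['tvec'])
print(get_state())
E
```

```text
scene 452.48351270171014 [ 2.23333254 -1.02020218  0.37636231] [-0.45928383  0.36266094  0.74076947]
top 503.4733429931822 [ 2.14966116 -2.19900744  0.1178102 ] [-0.11215555  0.55118835  1.19139523]
{'time': 0.1, 'qpos': array([ 6.27634685e+01,  7.13015480e+00,  9.46244987e+01, -1.79779803e-03,
        7.83519277e+01, -4.73253503e+00]), 'joint_velocities': array([ 0.03665611, -0.11100561, -0.26728961,  0.07475084, -0.05154266,
       -0.07752317]), 'joint_torque': array([ 4.28927960e-04, -4.18879831e+01, -3.61096787e+01,  7.76817044e-02,
        4.61166131e-02, -5.93694949e-05]), 'eef_pos': array([0.24855847, 0.59998155, 0.21352365]), 'eef_rot': array([-1.79893637e+02, -7.03931602e-03,  1.57496362e+02]), 'force': array([-0.05730289,  0.40818904,  0.32365099]), 'torque': array([-0.0054935 ,  0.05085201,  0.0148737 ]), 'grip_force': 0.0, 'grip_width': 1.0001692023246451}
```

View pics/top0.png

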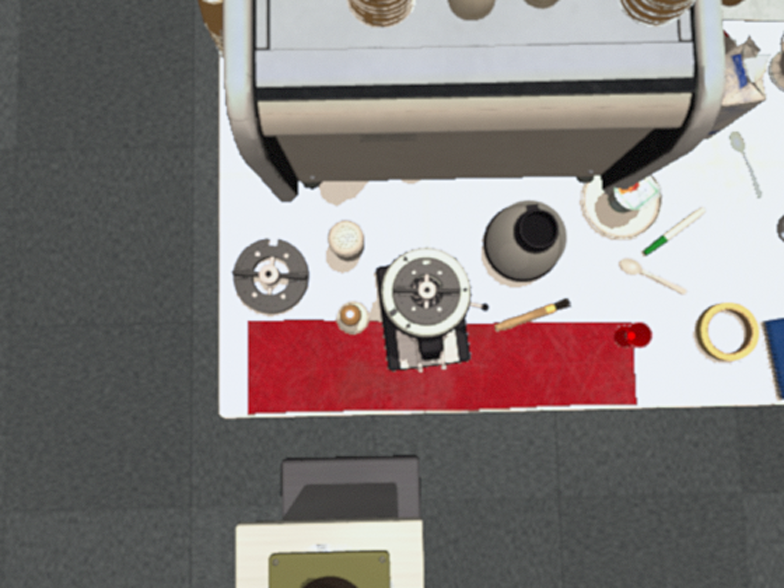

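View pics/scene0.png

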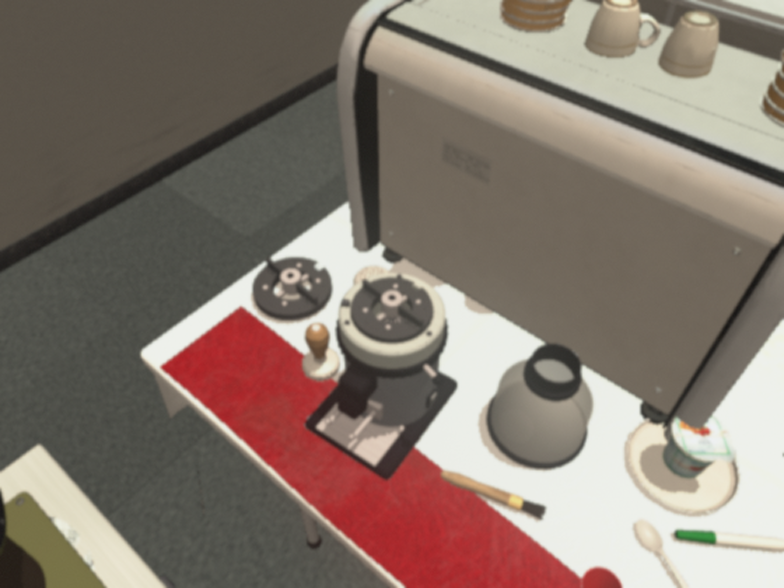

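The top view shows the grinder at about (427,290) in the 1.4x picture and the larger look-alike carrier at (270,275). The scene view shows the chamber at (392,305). I'll take close-ups of the chamber next.

Run:
```python
from h import *
a=cam('top')['frame'][170:245,265:345]; b=cam('scene')['frame'][185:260,235:325]
f=lambda x:cv2.resize(x[:,:,::-1],None,fx=4.6*80/ x.shape[1]*1.05,fy=4.6*80/x.shape[1]*1.05,interpolation=cv2.INTER_CUBIC)
a,b=f(a),f(b);h=min(a.shape[0],b.shape[0]);print(a.shape,b.shape)
cv2.imwrite('pics/crop1.png',np.hstack([a[:h],b[:h]]))
c=cam('top')
for z in(.224,.2):print(z,ray(c,427/1.4,290/1.4,z))
c=cam('scene');print(ray(c,392/1.4,297/1.4,.224))
```

```text
(362, 386, 3) (322, 386, 3)
0.224 [ 0.52398481 -0.16715508  0.224     ]
0.2 [ 0.52626168 -0.16844215  0.2       ]
[ 0.52506417 -0.16604058  0.224     ]
```

View pics/crop1.png

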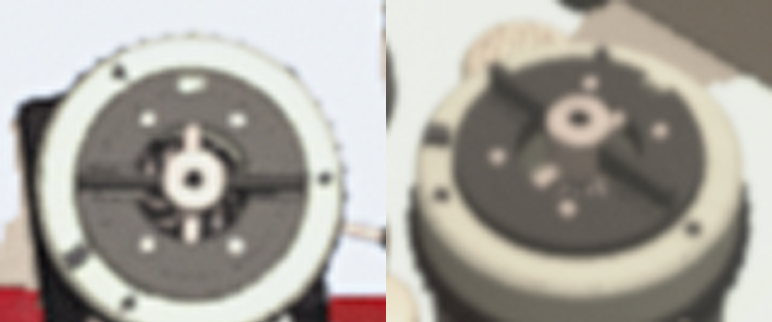

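The left crop (top camera) shows the hub at (193,180), the notch at (190,83), the lug at (75,255) and the wings to left and right. The right crop (scene camera) shows the notch at (655,80), the lug at (437,135) and the hub at (580,117).

Run:
```python
from h import *
T=cam('top');S=cam('scene')
t=lambda u,v,z:ray(T,265+u/4.825,170+v/4.825,z)[:2]
s=lambda u,v,z:ray(S,235+(u-386)/4.289,185+v/4.289,z)[:2]
for n,f,h,no,lu,w in(('top',t,(193,180),(190,83),(75,255),[(80,184),(306,184)]),('scene',s,(580,117),(655,80),(437,132),[(497,68),(675,202)])):
    c=f(*h,.224);print(n,'hub',c)
    for k,p,z in(('notch',no,.208),('lug',lu,.206),('wa',w[0],.222),('wb',w[1],.222)):
        q=f(*p,z);d=q-c;print(k,q,np.hypot(*d),np.degrees(np.arctan2(d[1],d[0])))
# collar by circle fit: outer ring pixels in top
ang=get_state();print(ang['eef_pos'],ang['time'])
```

```text
top hub [ 0.52365282 -0.16714597]
notch [ 0.56699024 -0.16786242] 0.04334334910803156 -0.9471141127258426
lug [ 0.49434102 -0.1168702 ] 0.05819651931858001 120.24304858552395
wa [ 0.5232136  -0.11958702] 0.04756098202472897 90.52912362651477
wb [ 0.52108316 -0.21486044] 0.04778360961759675 -93.08267452654167
scene hub [ 0.52508586 -0.16653488]
notch [ 0.57127765 -0.16743664] 0.04620059086830352 -1.1183963609520118
lug [ 0.49370882 -0.11790002] 0.0578780437879901 122.82831127628795
wa [ 0.5246851  -0.12296541] 0.04357130922326328 90.5270074538701
wb [ 0.51722291 -0.2205502 ] 0.054584623607969805 -98.28230654864224
[0.24878819 0.6004153  0.21447585] 0.4
```

Run:
```python
from h import *
T=cam('top');S=cam('scene')
print('machine', ray(T,450/1.4,180/1.4,.03),ray(T,450/1.4,130/1.4,.33),ray(T,450/1.4,95/1.4,.4))
print(ray(S,370/1.4,60/1.4,.35), ray(S,365/1.4,245/1.4,.02))
```

```text
machine [ 0.73530531 -0.22323232  0.03      ] [ 0.7268687  -0.19790996  0.33      ] [ 0.74823163 -0.19271694  0.4       ]
[0.75577394 0.07241457 0.35      ] [0.72474232 0.0670188  0.02      ]
```

move_arm --pt "1 0 0 -0.04 0 0 7.16" --pt "1 0 0 0 0 0 7.16" --pt "1 0 0 0 0 0 7.16" --pt "1 0 0 0 0 0 7.16" --pt "1 0 0 0 0 0 7.16"

```text
time: 0.92
eef_pos: [0.2489, 0.6006, 0.2551]
eef_rot: [180.0, -0.0, 121.3]
force: [0.3, -0.1, -0.2]
grip_width: 0.706
grip_force: 0.0
```

move_arm --pt "1 0 0 0 0 0 7.16" --pt "1 0 0 0 0 0 7.16" --pt "1 0 0 0 0 0 7.16" --pt "1 0 0 0 0 0 7.16" --pt "1 0 0 0 0 0 7.16"

```text
time: 1.33
eef_pos: [0.2488, 0.6005, 0.2547]
eef_rot: [-180.0, -0.0, 85.5]
force: [-0.9, 0.2, -0.3]
grip_width: 0.354
grip_force: 0.0
```

move_arm --pt "1 0 0 0 0 0 7.16" --pt "1 0 0 0 0 0 7.16" --pt "1 0 0 0 0 0 7.16" --pt "1 0 0 0 0 0 7.16" --pt "1 0 0 0 0 0 7.16"

```text
time: 1.75
eef_pos: [0.2488, 0.6005, 0.2547]
eef_rot: [-180.0, -0.0, 49.7]
force: [0.8, 0.7, -0.8]
grip_width: 0.029
grip_force: 0.0
```

move_arm --pt "1 0 0 0 0 0 7.16" --pt "1 0 0 0 0 0 7.16" --pt "1 0 0 0 0 0 7.16" --pt "1 0 0 0 0 0 7.16" --pt "1 0 0 0 0 0 7.16"

```text
time: 2.17
eef_pos: [0.2488, 0.6005, 0.2547]
eef_rot: [-180.0, -0.0, 13.9]
force: [-0.3, -0.1, 1.3]
grip_width: 0.003
grip_force: 0.0
```

move_arm --pt "1 0 0 0 0 0 7.16" --pt "1 0 0 0 0 0 7.16" --pt "1 0 0 0 0 0 1" --pt "1 0 0 0 0 0 0"

```text
time: 2.5
eef_pos: [0.2488, 0.6005, 0.2547]
eef_rot: [-180.0, 0.0, -0.9]
force: [-0.1, 0.2, 0.1]
grip_width: 0.006
grip_force: 0.0
```

move_arm --pt "1 0.0157 0.0362 0 0 0 0" --pt "1 0.0157 0.0362 0 0 0 0" --pt "1 0.0157 0.0362 0 0 0 0" --pt "1 0.0157 0.0362 0 0 0 0" --pt "1 0.0157 0.0362 0 0 0 0"

```text
time: 2.92
eef_pos: [0.3243, 0.4165, 0.2547]
eef_rot: [-180.0, -0.0, -0.8]
force: [1.4, -0.7, 0.0]
grip_width: 0.005
grip_force: 0.0
```

move_arm --pt "1 0.0157 0.0362 0 0 0 0" --pt "1 0.0157 0.0362 0 0 0 0" --pt "1 0.0157 0.0362 0 0 0 0" --pt "1 0.0157 0.0362 0 0 0 0" --pt "1 0.0157 0.0362 0 0 0 0"

```text
time: 3.33
eef_pos: [0.3996, 0.234, 0.255]
eef_rot: [-180.0, -0.1, -0.8]
force: [1.3, 0.5, 0.5]
grip_width: 0.005
grip_force: 0.0
```

move_arm --pt "1 0.0157 0.0362 0 0 0 0" --pt "1 0.0157 0.0362 0 0 0 0" --pt "1 0.0157 0.0362 0 0 0 0" --pt "1 0.0157 0.0362 0 0 0 0" --pt "1 0.0157 0.0362 0 0 0 0"

```text
time: 3.75
eef_pos: [0.4749, 0.0514, 0.2551]
eef_rot: [-180.0, -0.1, -0.9]
force: [0.8, 1.0, -0.7]
grip_width: 0.003
grip_force: 0.0
```

move_arm --pt "1 0.0157 0.0362 0 0 0 0" --pt "1 0.0157 0.0362 0 0 0 0" --pt "1 0.0157 0.0362 0 0 0 0" --pt "1 0.0157 0.0362 0 0 0 0" --pt "1 0.0157 0.0362 0 0 0 0"

```text
time: 4.17
eef_pos: [0.5502, -0.1311, 0.2549]
eef_rot: [180.0, -0.0, -0.9]
force: [-0.4, 0.8, 0.3]
grip_width: 0.004
grip_force: 0.0
```

move_arm --pt "1 0 0 0.02 0 0 0" --pt "1 0 0 0.015 0 0 0" --pt "1 0 0 0.006 0 0 0" --pt "1 0 0 0 0 0 0"

```text
time: 4.5
eef_pos: [0.5486, -0.1288, 0.2114]
eef_rot: [-179.9, 0.2, -0.9]
force: [0.9, -0.1, 0.5]
grip_width: 0.006
grip_force: 0.0
```

move_arm --pt "1 -0.003 0 0 0 0 0" --pt "1 -0.003 0 0 0 0 0" --pt "1 -0.003 0 0 0 0 0" --pt "1 0 0 0 0 0 0"

```text
time: 4.83
eef_pos: [0.5408, -0.1286, 0.215]
eef_rot: [180.0, -0.1, -1.0]
force: [0.0, 0.5, -0.7]
grip_width: 0.005
grip_force: 0.0
```

Run:
```python
from h import *
S=cam('scene');save(S,'pics/s2.png',(200,120,340,260),4);print(get_state()['eef_pos'])
```

```text
[ 0.54095101 -0.12869182  0.21484012]
```

View pics/s2.png

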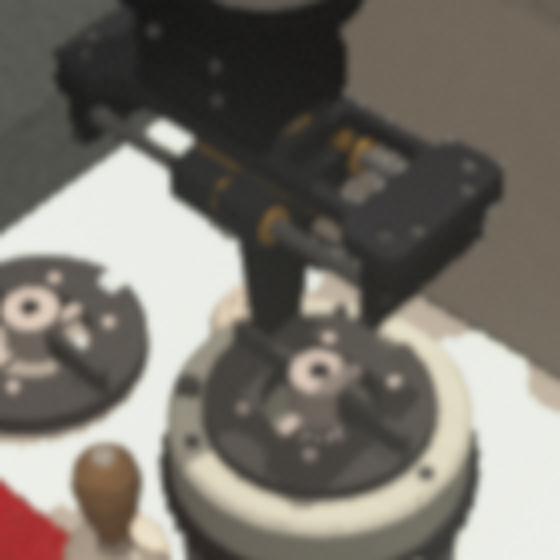

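The finger stands beside wing A, at about (270,320) in the crop, with the hub at (318,370). I'll now make contact and push along the arc.

move_arm --pt "1 -0.002 0 0 0 0 0" --pt "1 -0.002 0 0 0 0 0" --pt "1 0 0 0 0 0 0"

```text
time: 5.13
eef_pos: [0.5369, -0.1288, 0.2142]
eef_rot: [180.0, -0.1, -1.0]
force: [1.3, -0.6, -0.1]
grip_width: 0.003
grip_force: 0.6
```

move_arm --pt "1 -0.0034 -0.0009 0 0 0 -5" --pt "1 -0.0034 -0.0009 0 0 0 -5" --pt "1 -0.0034 -0.0009 0 0 0 -5" --pt "1 -0.0034 -0.0009 0 0 0 -5" --pt "1 0 0 0 0 0 0"

```text
time: 5.55
eef_pos: [0.5226, -0.1267, 0.2137]
eef_rot: [-180.0, 0.0, 19.1]
force: [1.4, -0.6, -0.5]
grip_width: 0.003
grip_force: 0.1
```

move_arm --pt "1 -0.0047 -0.0013 0 0 0 -7" --pt "1 -0.0047 -0.0013 0 0 0 -7" --pt "1 -0.0047 -0.0013 0 0 0 -7" --pt "1 -0.0047 -0.0013 0 0 0 -7" --pt "1 -0.0047 -0.0013 0 0 0 -7"

```text
time: 5.97
eef_pos: [0.5001, -0.1336, 0.2137]
eef_rot: [-180.0, -0.1, 54.2]
force: [1.7, 1.0, 0.6]
grip_width: 0.004
grip_force: 0.9
```

move_arm --pt "1 -0.0047 -0.0013 0 0 0 -7" --pt "1 -0.0047 -0.0013 0 0 0 -7" --pt "1 -0.0047 -0.0013 0 0 0 -7" --pt "1 -0.0047 -0.0013 0 0 0 -7" --pt "1 0 0 0 0 0 0"

```text
time: 6.38
eef_pos: [0.4869, -0.1489, 0.2134]
eef_rot: [-179.9, 0.0, 81.9]
force: [0.4, 0.0, -0.4]
grip_width: 0.006
grip_force: 0.0
```

Run:
```python
from h import *
s=get_state();p=s['eef_pos'][:2]-[.5243,-.1668];y=np.radians(s['eef_rot'][2])
print(p, s['eef_rot'], p@[np.cos(y),np.sin(y)],p@[np.sin(y),-np.cos(y)])
```

```text
[-0.0374089  0.0178536] [-1.79939624e+02  1.40400390e-02  8.19362491e+01] 0.012429547234684627 -0.03954342965982284
```

Tracking well. I'll push to about 110° and then look.

move_arm --pt "1 -0.0047 -0.0011 0 0 0 -7" --pt "1 -0.0047 -0.0011 0 0 0 -7" --pt "1 -0.0047 -0.0011 0 0 0 -7" --pt "1 -0.0047 -0.0011 0 0 0 -7" --pt "1 0 0 0 0 0 0"

```text
time: 6.8
eef_pos: [0.4836, -0.1678, 0.2133]
eef_rot: [-179.9, -0.0, 109.8]
force: [-0.5, -0.2, -0.3]
grip_width: 0.003
grip_force: 0.0
```

Run:
```python
from h import *
s=get_state();p=s['eef_pos'][:2]-[.5243,-.1668];y=np.radians(s['eef_rot'][2])
print(p, s['eef_rot'], p@[np.cos(y),np.sin(y)],p@[np.sin(y),-np.cos(y)])
T=cam('top')['frame'][170:245,265:345];S=cam('scene')['frame'][170:260,235:325]
f=lambda x,k:cv2.resize(x[:,:,::-1],None,fx=k,fy=k,interpolation=cv2.INTER_CUBIC)
a=f(T,4.8);b=f(S,4);print(a.shape,b.shape);cv2.imwrite('pics/c3.png',np.hstack([a,b]))
```

```text
[-0.04073344 -0.00095227] [-1.79934663e+02 -2.02804184e-02  1.09802060e+02] 0.012903374881435887 -0.03864741247593811
(360, 384, 3) (360, 360, 3)
```

View pics/c3.png

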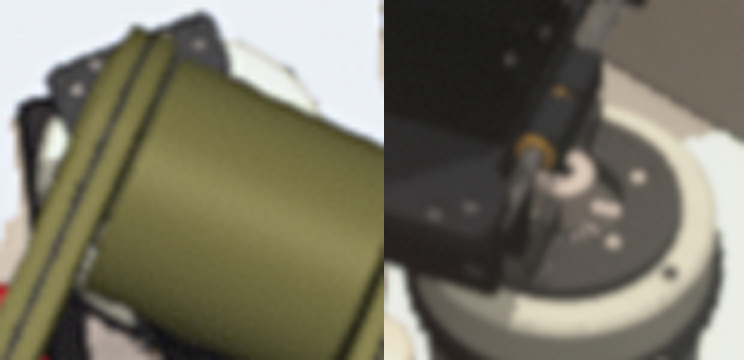

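The arm hides the notch in both views; in the scene crop the hub is at (570,175). I'll push on to about 117°, then back off clear of the cameras and measure.

move_arm --pt "1 -0.0047 -0.0013 0 0 0 -7" --pt "1 0 0 0 0 0 0" --pt "1 0.005 0 0 0 0 0" --pt "1 0.004 0 -0.02 0 0 0" --pt "1 0 0 -0.03 0 0 0"

```text
time: 7.32
eef_pos: [0.478, -0.1624, 0.2603]
eef_rot: [-179.7, -0.4, 116.7]
force: [1.2, -0.4, 0.4]
grip_width: 0.007
grip_force: 0.0
```

move_arm --pt "1 0.035 0 0 0 0 0" --pt "1 0.04 0 0 0 0 0" --pt "1 0.04 0 0 0 0 0" --pt "1 0.04 0 0 0 0 0" --pt "1 0.03 0 0 0 0 0"

```text
time: 7.73
eef_pos: [0.3946, 0.0028, 0.2637]
eef_rot: [179.9, -0.0, 116.7]
force: [0.8, 0.7, -0.2]
grip_width: 0.001
grip_force: 0.0
```

```bash
cat > look.py <<'E'
from h import *
import sys
T=np.mean([cam('top')['frame'] for _ in range(3)],0).astype('uint8')[170:245,265:345]
S=np.mean([cam('scene')['frame'] for _ in range(3)],0).astype('uint8')[180:255,235:325]
f=lambda x,k:cv2.resize(x[:,:,::-1],None,fx=k,fy=k,interpolation=cv2.INTER_CUBIC)
a=f(T,4.8);b=f(S,4.4);b=np.pad(b,((0,30),(0,0),(0,0)));cv2.imwrite(sys.argv[1],np.hstack([a,b[:360]]))
E
python3 look.py pics/c4.png
```

```text
(no output)
```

View pics/c4.png

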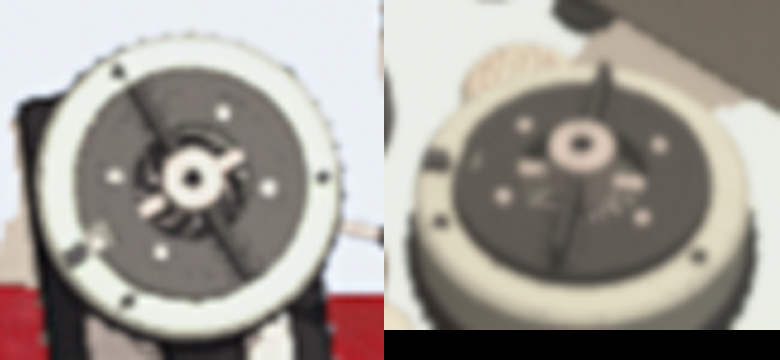

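The notch is now at about (98,237), just short of the lug at (75,255). The four screw heads are at (223,113), (268,187), (161,252) and (114,176). I'll measure both angles to sub-pixel accuracy.

```bash
cat > meas.py <<'E'
from h import *
def run(scr,lug,hub,notch):
    cs=[cam('top') for _ in range(4)];T=cs[0];g=np.mean([cv2.cvtColor(c['frame'],cv2.COLOR_RGB2GRAY) for c in cs],0)
    def cen(p,sign,z,r=3.):
        u=np.array([265+(p[0]+.5)/4.8-.5,170+(p[1]+.5)/4.8-.5])
        yy,xx=np.mgrid[:g.shape[0],:g.shape[1]]
        for _ in range(5):
            m=np.hypot(xx-u[0],yy-u[1])<r
            w=sign*g[m]; w=np.clip(w-np.median(w),0,None)
            u=np.array([(w*xx[m]).sum(),(w*yy[m]).sum()])/w.sum()
        return ray(T,*u,z)[:2]
    q=np.array([cen(p,1,.208) for p in scr]);c=q.mean(0)
    A=lambda p,c:np.degrees(np.arctan2(*(p-c)[::-1]))
    print('centre',c,'r',np.hypot(*(q-c).T),'ang',[round(A(x,c),1) for x in q])
    v=(q-c)@[1,1j]; print('axis angle*2',np.degrees(np.angle((v**2/abs(v)).sum()))/2)
    l=cen(lug,-1,.206,3.5);print('lug',l,np.hypot(*(l-c)),A(l,c))
    col=np.array([cen(p,-1,.2,2.5) for p in((118,72),(323,177),(127,301))]);print('collar screws',col.mean(0),[round(A(x,c),2) for x in col],np.hypot(*(col-c).T))
    n=cen(notch,1,.208,3);print('notch',np.hypot(*(n-c)),A(n,c))
E
python3 - <<'E'
from meas import *
run([(223,113),(268,187),(161,252),(114,176)],(75,255),(193,180),(98,237))
E
```

```text
centre [ 0.52488564 -0.16698139] r [0.03288221 0.0329626  0.03291498 0.03310608] ang [np.float64(-25.7), np.float64(-95.6), np.float64(154.6), np.float64(84.2)]
axis angle*2 -60.78531196945347
lug [ 0.49404481 -0.11572341] 0.05982088253888277 121.034426923458
collar screws [ 0.52514474 -0.16639782] [np.float64(31.52), np.float64(-88.5), np.float64(150.26)] [0.0581153  0.05736414 0.05788684]
notch 0.04929155728014487 121.31208582046924
```

The carrier is at 119.2° and the lug at about 121.2°, so it needs about 2° more. I'll come back in and nudge it slowly.

move_arm --pt "1 -0.035 0 0 0 0 0" --pt "1 -0.04 0 0 0 0 0" --pt "1 -0.04 0 0 0 0 0" --pt "1 -0.04 0 0 0 0 0" --pt "1 -0.03 0 0 0 0 0"

```text
time: 8.65
eef_pos: [0.4809, -0.1676, 0.2632]
eef_rot: [-180.0, -0.0, 116.8]
force: [0.6, 1.0, 0.3]
grip_width: 0.007
grip_force: 0.0
```

move_arm --pt "1 0 0 0 0 0 0" --pt "1 0 0 0.025 0 0 0" --pt "1 0 0 0.02 0 0 0" --pt "1 0 0 0.005 0 0 0" --pt "1 0 0 0 0 0 0"

```text
time: 9.07
eef_pos: [0.4788, -0.1638, 0.2113]
eef_rot: [-179.8, -0.2, 116.9]
force: [-0.6, 0.2, 0.4]
grip_width: 0.002
grip_force: 0.0
```

move_arm --pt "1 -0.003 0 0 0 0 -1" --pt "1 -0.003 0 0 0 0 -1" --pt "1 0 0 0 0 0 -0.5" --pt "1 0 0 0 0 0 0"

```text
time: 9.4
eef_pos: [0.4836, -0.1699, 0.2151]
eef_rot: [179.9, 0.1, 119.5]
force: [0.6, 1.1, 0.2]
grip_width: 0.001
grip_force: 0.0
```

Run:
```python
from h import *
s=get_state();p=s['eef_pos'][:2]-[.5249,-.1669];y=np.radians(s['eef_rot'][2])
print(p, s['eef_rot'],s['force'], p@[np.cos(y),np.sin(y)],p@[np.sin(y),-np.cos(y)])
```

```text
[-0.04129709 -0.00298537] [1.79923995e+02 1.07595778e-01 1.19500890e+02] [0.55030148 1.07889072 0.23881163] 0.01773790657281749 -0.03741294655165919
```

move_arm --pt "1 -0.002 0 0 0 0 -1.7" --pt "1 -0.002 0 0 0 0 0" --pt "1 -0.001 0 0 0 0 0" --pt "1 0 0 0 0 0 0" --pt "1 0 0 0 0 0 0"

```text
time: 9.82
eef_pos: [0.4855, -0.1738, 0.2138]
eef_rot: [180.0, 0.0, 121.2]
force: [-0.5, 0.6, -0.2]
grip_width: 0.007
grip_force: 0.3
```

Run:
```python
from h import *
s=get_state();p=s['eef_pos'][:2]-[.5249,-.1669];y=np.radians(s['eef_rot'][2])
print(p, s['eef_rot'],s['force'], p@[np.cos(y),np.sin(y)],p@[np.sin(y),-np.cos(y)])
```

```text
[-0.03940759 -0.00693933] [1.79994931e+02 7.42417996e-03 1.21152654e+02] [-0.48698137  0.61653619 -0.2269291 ] 0.014447708317068942 -0.03731455293981925
```

move_arm --pt "1 0.005 0 0 0 0 0" --pt "1 0.005 0 0 0 0 0" --pt "1 0 0 -0.02 0 0 0" --pt "1 0 0 -0.03 0 0 0" --pt "1 0 0 0 0 0 0"

```text
time: 10.23
eef_pos: [0.4823, -0.1659, 0.2698]
eef_rot: [179.7, 0.5, 121.2]
force: [0.2, 0.3, 1.0]
grip_width: 0.006
grip_force: 0.0
```

move_arm --pt "1 0.035 0 0 0 0 0" --pt "1 0.04 0 0 0 0 0" --pt "1 0.04 0 0 0 0 0" --pt "1 0.04 0 0 0 0 0" --pt "1 0.03 0 0 0 0 0"

```text
time: 10.65
eef_pos: [0.3828, -0.0052, 0.2634]
eef_rot: [180.0, 0.0, 121.2]
force: [1.2, 0.2, 0.3]
grip_width: 0.0
grip_force: 0.0
```

```bash
python3 - <<'E'
from meas import *
run([(223,113),(268,187),(161,252),(114,176)],(75,255),(193,180),(98,237))
E
python3 look.py pics/c5.png
```

```text
centre [ 0.52525156 -0.16728144] r [0.03308573 0.03323486 0.03308297 0.03305067] ang [np.float64(-23.8), np.float64(-93.9), np.float64(155.9), np.float64(86.2)]
axis angle*2 -58.97633972334619
lug [ 0.49403617 -0.11573311] 0.06026301641597417 121.19724084187209
collar screws [ 0.52513931 -0.16638472] [np.float64(31.95), np.float64(-88.87), np.float64(150.17)] [0.05795496 0.05702952 0.05837419]
notch 0.04960128994224154 122.75718745796888
```

View pics/c5.png

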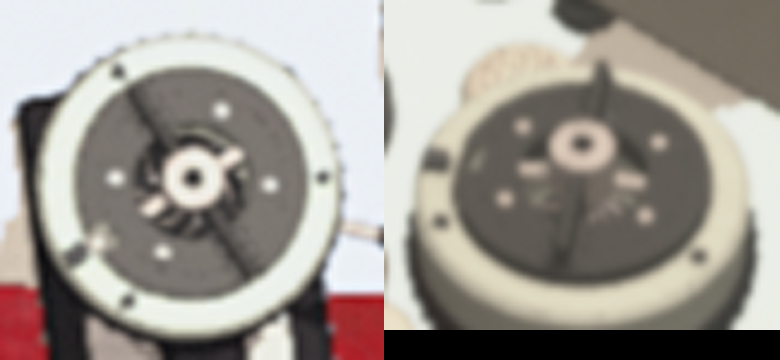

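Carrier at 121.0° against the lug at 121.2°, and the notch at (100,238) lines up with the lug at (75,255). Next I move over the hub.

move_arm --pt "1 -0.035 0.0065 0 0 0 0" --pt "1 -0.035 0.0065 0 0 0 0" --pt "1 -0.035 0.0065 0 0 0 0" --pt "1 -0.035 0.0065 0 0 0 0" --pt "1 -0.035 0.0065 0 0 0 0"

```text
time: 11.57
eef_pos: [0.504, -0.1421, 0.2632]
eef_rot: [-180.0, -0.0, 121.1]
force: [-0.4, -0.4, 0.5]
grip_width: 0.003
grip_force: 0.0
```

move_arm --pt "1 -0.035 0.0065 0 0 0 0" --pt "1 0 0 0 0 0 0" --pt "1 0 0 0 0 0 0" --pt "1 0 0 0 0 0 0"

```text
time: 11.9
eef_pos: [0.5263, -0.1667, 0.263]
eef_rot: [-180.0, -0.1, 121.1]
force: [0.3, -0.1, 0.8]
grip_width: 0.001
grip_force: 0.0
```

Run:
```python
from h import *
s=get_state();p=np.array([.5251,-.1669])-s['eef_pos'][:2];y=np.radians(s['eef_rot'][2])
print(s['eef_pos'], s['eef_rot'],s['force'], p@[np.cos(y),np.sin(y)],p@[np.sin(y),-np.cos(y)])
```

```text
[ 0.52625124 -0.16670735  0.2629952 ] [-1.79954909e+02 -8.68190995e-02  1.21118529e+02] [ 0.2566532  -0.07244402  0.77701506] 0.0004300445192322029 -0.0010851363506946053
```

move_arm --pt "1 0.0004 -0.001 0.018 0 0 0" --pt "1 0 0 0.012 0 0 0" --pt "1 0 0 0.004 0 0 0" --pt "1 0 0 0 0 0 0" --pt "1 0 0 0 0 0 0"

```text
time: 12.32
eef_pos: [0.5252, -0.1661, 0.2298]
eef_rot: [-180.0, -0.0, 121.2]
force: [-0.1, -0.4, -0.1]
grip_width: 0.006
grip_force: 0.0
```

move_arm --pt "1 0 0 0.002 0 0 0" --pt "1 0 0 0.002 0 0 0" --pt "1 0 0 0.002 0 0 0" --pt "1 0 0 0 0 0 0"

```text
time: 12.65
eef_pos: [0.5257, -0.1667, 0.2238]
eef_rot: [180.0, 0.0, 121.2]
force: [0.4, -0.4, 0.2]
grip_width: 0.006
grip_force: 0.1
```

move_arm --pt "1 0 0 0.001 0 0 0" --pt "1 0 0 0.001 0 0 0" --pt "1 0 0 0.001 0 0 0" --pt "1 0 0 0 0 0 0"

```text
time: 12.98
eef_pos: [0.5262, -0.167, 0.2233]
eef_rot: [179.9, 0.1, 121.2]
force: [-1.8, 1.7, 7.7]
grip_width: 0.004
grip_force: 4.0
```

move_arm --pt "1 0 0 0.001 0 0 0" --pt "1 0 0 0.001 0 0 0" --pt "1 0 0 0 0 0 0"

```text
time: 13.23
eef_pos: [0.5269, -0.1668, 0.2223]
eef_rot: [179.8, 0.2, 121.2]
force: [-0.6, 3.1, 8.6]
grip_width: 0.006
grip_force: 4.9
```

move_arm --pt "1 0 0 0.001 0 0 0" --pt "1 0 0 0.001 0 0 0" --pt "1 0 0 0.001 0 0 0" --pt "1 0 0 0 0 0 0"

```text
time: 13.57
eef_pos: [0.5262, -0.1671, 0.2171]
eef_rot: [179.9, 0.1, 121.2]
force: [-0.7, 0.2, -0.8]
grip_width: 0.005
grip_force: 0.0
```

move_arm --pt "1 0 0 0.001 0 0 0" --pt "1 0 0 0.001 0 0 0" --pt "1 0 0 0.001 0 0 0" --pt "1 0 0 0 0 0 0"

```text
time: 13.9
eef_pos: [0.5262, -0.1671, 0.2162]
eef_rot: [179.9, 0.1, 121.2]
force: [-4.6, 0.6, 13.1]
grip_width: 0.005
grip_force: 6.8
```

It snapped down to z ≈ 0.216, the seated height. I'll press a little harder to confirm, then back off and look.

move_arm --pt "1 0 0 0.0015 0 0 0" --pt "1 0 0 0.0015 0 0 0" --pt "1 0 0 0.0015 0 0 0" --pt "1 0 0 0 0 0 0"

```text
time: 14.23
eef_pos: [0.5274, -0.1675, 0.2162]
eef_rot: [179.8, 0.3, 121.2]
force: [-7.4, 2.4, 26.9]
grip_width: 0.006
grip_force: 13.4
```

move_arm --pt "1 0 0 -0.005 0 0 0" --pt "1 0 0 -0.01 0 0 0" --pt "1 0 0 -0.03 0 0 0" --pt "1 0 0 -0.02 0 0 0" --pt "1 0.03 0 0 0 0 0"

```text
time: 14.65
eef_pos: [0.5126, -0.1438, 0.2775]
eef_rot: [179.8, 0.4, 121.0]
force: [0.7, 0.3, 1.1]
grip_width: 0.005
grip_force: 0.0
```

move_arm --pt "1 0.04 0 0 0 0 0" --pt "1 0.04 0 0 0 0 0" --pt "1 0.04 0 0 0 0 0" --pt "1 0.04 0 0 0 0 0" --pt "1 0.01 0 0 0 0 0"

```text
time: 15.07
eef_pos: [0.4194, 0.0077, 0.2724]
eef_rot: [-180.0, -0.1, 121.4]
force: [0.8, 0.1, 1.2]
grip_width: 0.009
grip_force: 0.0
```

```bash
python3 look.py pics/c6.png
```

```text
(no output)
```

View pics/c6.png

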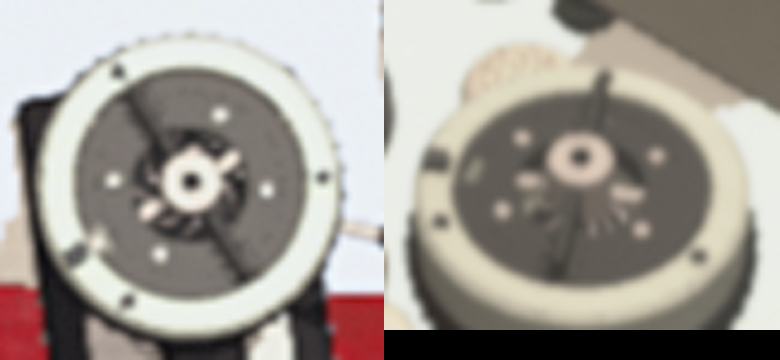

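The carrier is now level and flush in the collar: the hub has dropped from row 145 to 157 in the scene crop, and the notch is at the lug near (98,240). Handing in.

```bash
python3 -c "
from workcell import *
print(sign_off())"
```

```text
the job is handed in; nothing more can be done
None
```

The carrier was turned until its notch faced the lug, then pressed at the hub until it snapped home. It held at seated height under a 27 N push and looks flush and level in the last picture. The job is handed in; `sign_off()` gave no verdict.

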